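# Load the bench stapler with a push stick

### The arm

A 6-joint arm with a two-finger parallel gripper is mounted at the origin on the work surface. World frame = base frame: x ahead of the robot, y to its left, z up, the work surface at z = 0. Lengths are in m, angles in rad, forces in N, time in s.
With the tool pointing down it reaches from about 0.35 to 0.85 m from the base axis. Payload 8.1 kg.
Tool frame: the origin (TCP) lies at the very end of the fingers, on their centre line; the grasp point (between the pads) lies 19 mm behind it; z points along the fingers, y is the direction in which the jaws open and shut (so a half turn about z gives the same grasp; the last joint's range is limited). The gripper opens to 93 mm and grips with 3 to 60 N. Pads are 15 mm wide; open, the fingers measure 128 mm over their backs; the gripper's body (75 mm by 188 mm) begins 65 mm behind the grasp point.
Start: joints at [1.235, 0.13, 1.488, -0, 1.523, -0.085], TCP at [0.149, 0.581, 0.219] pointing down, gripper open.
Joint ranges: [-2.96, 2.96], [-0.89, 2.26], [0.02, 2.5], [-1.34, 4.48], [0, 2.73], [-2.66, 2.66]. Speed limits (rad/s): [2.39, 2.39, 2.79, 3.14, 3.14, 3.14].

### API

Orientations are given as a rotation vector (axis times angle).
In Python, from plant import read_state, read_camera, close_job gives the robot as it stands.
- The arm moves only by the tool jog_arm, never from a script. Its argument "motion" is one flat list of numbers, 7 for each row, row after row: the opening, from 0 (shut) to 1 (fully open), then the shift along the tool's x, y, z scaled (see below), then the turn, a rotation vector about the tool's x, y, z scaled (see below). A call has 1 to 8 rows; each row is the pose to reach, as a shift and turn from the pose measured when the call began, along the tool's axes at that moment; what a row does not reach only later rows make up. The controller multiplies each number of a shift by 0.5 m and each number of a turn by 90 degrees. A row lasts 1/10 s, in which the tool goes at most 50 mm and 8.59 degrees, less where a joint would pass 70% of its speed; a pose out of reach is approached as far as the arm can. A call with a number of a shift or a turn outside -1 to 1 is refused whole. A call with a gripper value outside its range is refused whole. The fingers move at their own pace and stop on an object; "grip_force" is the grip in N (left out, the last holds). Time passes only in rows, so rows that repeat a pose let the fingers close. It gives the time, the measured TCP pose, the force and the opening at its end, in the units of the state.
- read_state(): the state, without advancing time (a new reading comes with each control period).
- read_camera(name): name is "scene" or "top" or "wrist"; returns a dict with "frame" (384x512x3 uint8, red, green, blue), "vertical_fov" (degrees; the focal length in pixels is half the picture's height over the tangent of half this angle, whatever the lens; pixels are square), "cx", "cy" (the principal point, pixels), "dist_coeffs" ([k1, k2, p1, p2, k3] as OpenCV has them; the pictures are not rectified), "world_from_camera" (4x4, takes a point from camera to world coordinates); the wrist camera has in their place "hand_eye" (4x4, takes a point from camera to tool coordinates, whose origin is the TCP and whose axes are the flange's). Camera axes: x right, y down, z forward; pixel columns grow to the right and rows downward; lengths in m; the calibration is good to about 2 mm. A picture is of the moment at which its call begins: read the wrist's pose just before it. There is no depth.
- close_job(): hands the job in, once; it reports no verdict.
The state is a dict: "t": time; "q": joint angles; "dq": joint speeds; "joint_torque": joint torques, N m; "tool_pos": TCP position; "orientation": TCP orientation; "force": force on the tool from outside, world axes, zero at the start; "wrist_torque": the same for the moment, N m; "opening": finger opening in m.
Only numpy, scipy, OpenCV 4.12 (cv2) and the standard library are available. Lean on these libraries where they do the work, as an engineer would, in place of code of your own. Each camera call takes 0.05 s, during which the arm holds its last target.

### The job

Pick up the orange push stick from the black mat, and with it push the fresh stick of staples along the stapler's feed channel, under the blue cover, until it butts against the staples still inside and presses them back about 5 mm against their spring. Push gently: never force it, never press the old staples back so far that they buckle, and do not touch the fresh staples with the gripper. Then draw the push stick out, lay it flat back on the mat and let go, leaving the other things on the desk where they are.

Things in the scene. Friction and masses are not known exactly. Their poses are not given: they have to be found in the camera images.
- stapler: Heavy bench stapler, fixed, 360 mm long, 100 mm wide; blue head 135 mm tall from 250 mm past the mouth on. Origin on the desk below the mouth of the feed channel, on the channel's centre line; x axis = feed direction (mouth to head), z up. The x values (mm) in the notes below are along this axis.
- mouth (a point): Middle of the channel floor at its open mouth (x = 0), 40 mm above the desk; axes as the stapler's. The channel is 19 mm wide between black walls 16 mm high and 8 mm thick, and runs to x = 250. Up to x = 90 it is open on top. A push on the fresh staples above 22 N is forcing it.
- cover (a point): Middle of the front edge of the blue cover, on its top, at x = 90, 60 mm above the desk. The cover roofs the channel from here on (underside 16 mm above the channel floor, 4 mm thick) with an 8 mm wide viewing slot along its middle.
- roller (a point): Centre line of the channel, on its floor, beside the sprung rubber roller at x = 128, which sticks 4.5 mm out of the +y wall and bears on the side of the staples. When their front end passes it the push rises within a few mm to a drag of roughly 3 to 8 N, then sinks slowly by up to 2 N; it differs from day to day. This drag also holds the staples once fed.
- old_nearest (a point): Channel floor at x = 140, the nearest possible place of the face of the old copper-coloured staples: the true face lies anywhere from x = 140 to 185, differs each time and is not measured. They sit on a feeder spring, 1.2 N per mm, unloaded at first: from contact on the push rises by 1.2 N per mm. Pressing them back 3 to 8 mm is right; beyond 9 mm they buckle.
- strip_center (a point): Centre of the fresh stick of staples: a steel-grey ribbed block 70 mm long (its x axis, lying along the channel), 16 mm wide, 14 mm high, about 60 g, already lying loose in the open part of the channel.
- stick_handle (a point): Centre of the upright handle of the orange push stick, 20 mm above the stick's underside. Handle 44 mm long (x), 14 mm wide (y), 40 mm tall (z). From its front end a straight blade 10 mm wide and 10 mm high, flush with the underside, runs along the stick's +x axis; its tip is 162 mm ahead of this point. About 70 g.
- stick_mid (a point): Point within the push stick's blade at half the length of the whole stick: 70 mm ahead of the handle's centre along the stick's x axis, 5 mm above its underside.
- mat: Black rubber mat, fixed, 250 x 100 x 4 mm, origin at the centre of its underside on the desk, long side along its x axis. The stick lies on it at the start.
- staple_box: cardboard staple box 70 x 50 x 30 mm; bystander. Origin at the centre of its underside
- marker: white marker pen lying down, 120 mm long, 14 mm thick; bystander. Origin at the pen's lowest line, half-way along
- correction: yellow-green correction roller, about 75 x 30 x 14 mm; bystander. Origin at the centre of its underside
- notes: yellow pad of sticky notes 76 x 76 x 16 mm; bystander. Origin at the centre of its underside

How it is judged:
By the outcome, as a careful person would: the job done as asked, in the order asked, and still so for the second after the job is handed in, with the robot touching nothing.
It also fails if it takes over 67 s, if anything falls off the work surface, if the arm or the gripper's body presses on something with over 40 N, if the wrist force passes 120 N, or if a joint passes its speed limit or range.

## Working session

There is one attempt and no reset: what is moved stays moved. The work goes in short steps, Python scripts to look and compute and a tool call to move; the robot and the scene stay as the last step left them, time stands still between calls to the robot, and variables do not carry over. Pictures are saved under pics/ and viewed, and the job is handed in when it is done.

Besides the shell and the picture viewer there is one more tool, called after "Request:" as name(argument=value, ...), one argument or row to a line, values as JSON. jog_arm: Moves the arm, as the interface text tells. Its arguments: {"type":"object","properties":{"motion":{"type":"array","items":{"type":"number"}},"grip_force":{"type":"number"}},"required":["motion"]}

```bash
ls; mkdir -p pics; python3 - <<'E'
from plant import *
import cv2,pickle
s=read_state();print({k:s[k] for k in('t','tool_pos','orientation','force','opening')})
d={}
for n in("scene","top","wrist"):
    c=read_camera(n);d[n]=c
    cv2.imwrite(f"pics/{n}0.png",c["frame"][:,:,::-1])
    print(n,{k:v for k,v in c.items() if k!="frame"})
pickle.dump((s,d),open("d0.pkl","wb"))
E
```

```text
pics
{'t': 0.0, 'tool_pos': array([0.14870882, 0.58068965, 0.21758446]), 'orientation': array([-3.92922673e-01, -3.11654128e+00,  2.82444859e-03]), 'force': array([-0.1652508 , -0.2367559 ,  0.03696637]), 'opening': 0.09313622008726997}
scene {'vertical_fov': 53.80869610273259, 'cx': 251.10917992439667, 'cy': 193.60446309183595, 'dist_coeffs': array([-0.12192771,  0.        ,  0.        ,  0.        ,  0.        ]), 'world_from_camera': array([[ 0.65854262,  0.37249323, -0.65388868,  1.02661522],
       [ 0.75246919, -0.33813805,  0.56520154, -0.55311232],
       [-0.01057089, -0.86424039, -0.502968  ,  0.49813173],
       [ 0.        ,  0.        ,  0.        ,  1.        ]])}
top {'vertical_fov': 46.78287320640049, 'cx': 262.97698423100826, 'cy': 189.915392460945, 'dist_coeffs': array([-0.05500454,  0.        ,  0.        ,  0.        ,  0.        ]), 'world_from_camera': array([[-2.50992656e-02, -9.92046794e-01,  1.23341745e-01,
         3.50940189e-01],
       [-9.99684634e-01,  2.50076653e-02, -2.29100064e-03,
        -8.97495847e-02],
       [-8.11709224e-04, -1.23360349e-01, -9.92361610e-01,
         1.05907085e+00],
       [ 0.00000000e+00,  0.00000000e+00,  0.00000000e+00,
         1.00000000e+00]])}
wrist {'vertical_fov': 58.84260813475878, 'cx': 263.4335837746798, 'cy': 184.84210754364653, 'dist_coeffs': array([-0.02179344,  0.        ,  0.        ,  0.        ,  0.        ]), 'hand_eye': array([[ 3.13173549e-04, -9.69312580e-01, -2.45831291e-01,
         6.78172430e-02],
       [ 9.99999930e-01,  2.52885214e-04,  2.76810602e-04,
        -3.55696261e-04],
       [-2.06148900e-04, -2.45831360e-01,  9.69312591e-01,
        -1.65660429e-01],
       [ 0.00000000e+00,  0.00000000e+00,  0.00000000e+00,
         1.00000000e+00]])}
```

View pics/scene0.png

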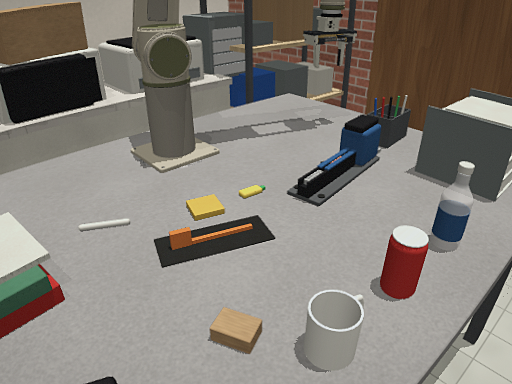

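View pics/top0.png

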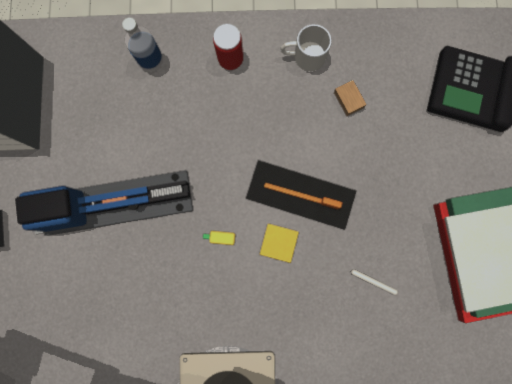

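View pics/wrist0.png

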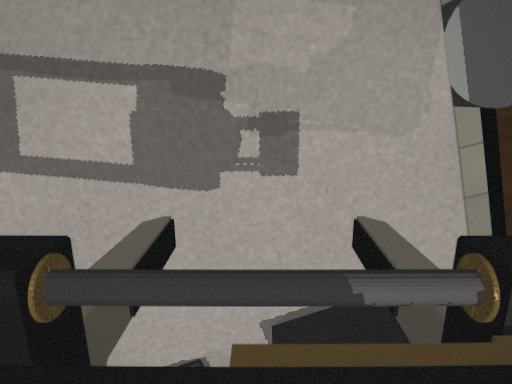

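```bash
cat > h.py <<'E'
import numpy as np,cv2,pickle
def K(c):
    f=c["frame"].shape[0]/2/np.tan(np.radians(c["vertical_fov"])/2)
    return np.array([[f,0,c["cx"]],[0,f,c["cy"]],[0,0,1.]])
def pix2w(c,uv,z,T=None):
    T=c["world_from_camera"] if T is None else T
    uv=np.array(uv,float).reshape(-1,1,2)
    n=cv2.undistortPoints(uv,K(c),c["dist_coeffs"]).reshape(-1,2)
    r=np.c_[n,np.ones(len(n))]@T[:3,:3].T
    s=(np.broadcast_to(z,len(n))-T[2,3])/r[:,2]
    return T[:3,3]+r*s[:,None]
def w2pix(c,P,T=None):
    T=c["world_from_camera"] if T is None else T
    Ti=np.linalg.inv(T)
    return cv2.projectPoints(np.array(P,float).reshape(-1,3),cv2.Rodrigues(Ti[:3,:3])[0],Ti[:3,3],K(c),c["dist_coeffs"])[0].reshape(-1,2)
def Twrist(s,c):
    T=np.eye(4);T[:3,:3]=cv2.Rodrigues(np.array(s["orientation"]))[0];T[:3,3]=s["tool_pos"]
    return T@c["hand_eye"]
E
python3 - <<'E'
import pickle,cv2
s,d=pickle.load(open("d0.pkl","rb"))
f=d["top"]["frame"][:,:,::-1]
a=f[160:245,10:200];cv2.imwrite("pics/ta.png",cv2.resize(a,None,fx=4,fy=4,interpolation=cv2.INTER_CUBIC))
a=f[150:270,200:360];cv2.imwrite("pics/tb.png",cv2.resize(a,None,fx=5,fy=5,interpolation=cv2.INTER_CUBIC))
f=d["scene"]["frame"][:,:,::-1]
a=f[110:205,280:390];cv2.imwrite("pics/sa.png",cv2.resize(a,None,fx=6,fy=6,interpolation=cv2.INTER_CUBIC))
E
```

```text
(no output)
```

View pics/ta.png

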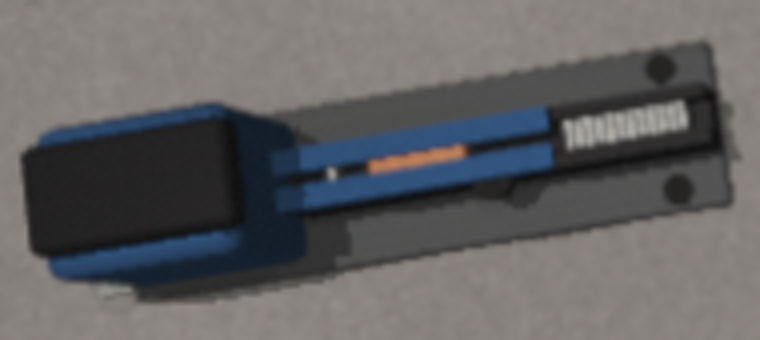

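View pics/tb.png

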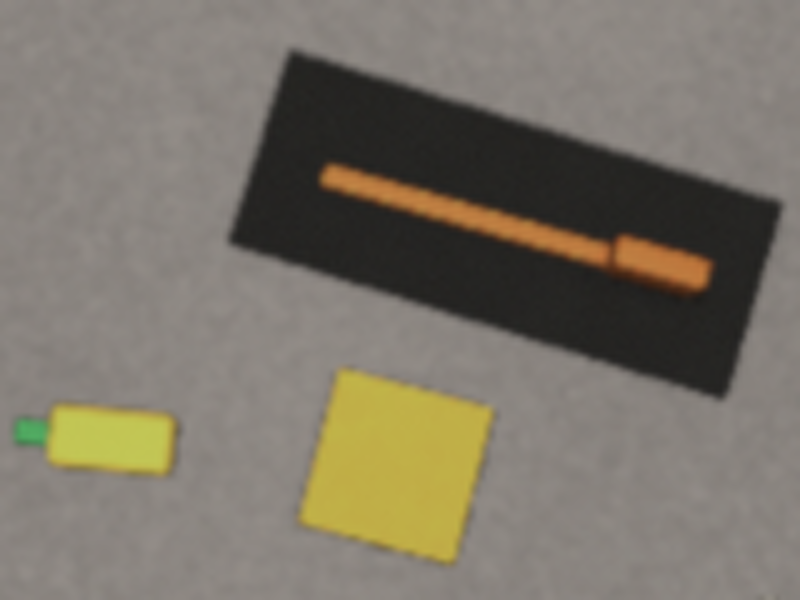

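View pics/sa.png

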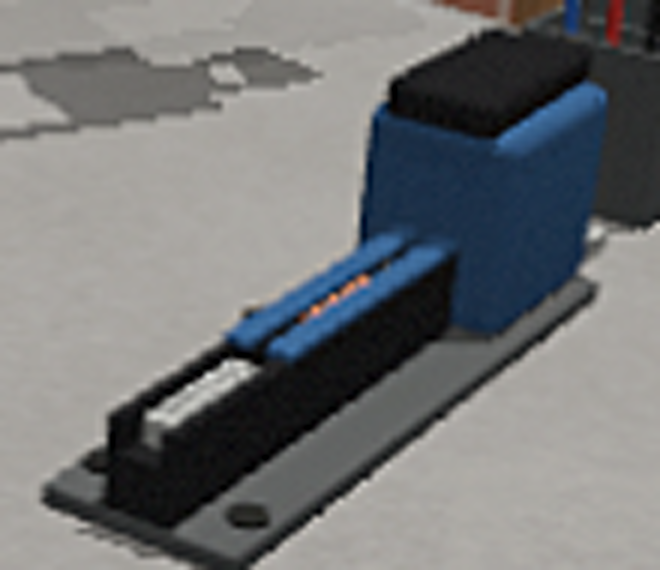

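```bash
python3 - <<'E'
from h import *
np.set_printoptions(precision=4,suppress=True)
s,d=pickle.load(open("d0.pkl","rb"));c=d["top"]
A=lambda p:np.array(p)/4+[10-.375,160-.375]
B=lambda p:np.array(p)/5+[200-.4,150-.4]
print("mouth",pix2w(c,A([(714,86),(720,152)]),.056))
print("cover",pix2w(c,A([(547,107),(553,165)]),.060))
print("coverback",pix2w(c,A([(275,153),(279,210)]),.060))
print("old face/back",pix2w(c,A([(466,152),(370,167)]),.054))
print("strip",pix2w(c,A([(688,117),(565,135)]),.054))
print("tip",pix2w(c,B([(322,176)]),.014))
print("handle",pix2w(c,B([(618,236),(712,260),(705,290),(612,268)]),.044))
print("mat",pix2w(c,B([(292,52),(780,204),(724,398),(230,242)]),.004))
print("notes",pix2w(c,B([(340,370),(492,408),(455,562),(300,522)]),.016))
R=cv2.Rodrigues(s["orientation"])[0];print(R)
E
```

```text
mouth [[0.5002 0.0785 0.056 ]
 [0.4621 0.0753 0.056 ]]
cover [[0.4899 0.1735 0.06  ]
 [0.4566 0.1698 0.06  ]]
coverback [[0.4674 0.3303 0.06  ]
 [0.4347 0.3271 0.06  ]]
old face/back [[0.466  0.2216 0.054 ]
 [0.4587 0.2771 0.054 ]]
strip [[0.4829 0.0939 0.054 ]
 [0.4744 0.1646 0.054 ]]
tip [[ 0.493  -0.0949  0.014 ]]
handle [[ 0.4576 -0.2303  0.044 ]
 [ 0.4454 -0.2732  0.044 ]
 [ 0.4317 -0.2693  0.044 ]
 [ 0.4429 -0.2269  0.044 ]]
mat [[ 0.5552 -0.082   0.004 ]
 [ 0.4753 -0.3144  0.004 ]
 [ 0.3832 -0.2831  0.004 ]
 [ 0.4637 -0.0502  0.004 ]]
notes [[ 0.4007 -0.101   0.016 ]
 [ 0.3811 -0.1717  0.016 ]
 [ 0.3101 -0.1521  0.016 ]
 [ 0.3304 -0.0805  0.016 ]]
[[-0.9687  0.2482 -0.0006]
 [ 0.2482  0.9687 -0.0017]
 [ 0.0002 -0.0018 -1.    ]]
```

```bash
cat >> h.py <<'E'
def plan(pos,yaw,s=None,tilt=None):
    """yaw: world angle (deg) of tool x, tool z down"""
    if s is None:
        from plant import read_state; s=read_state()
    R=cv2.Rodrigues(np.array(s["orientation"]))[0]
    y=np.radians(yaw);Rt=np.array([[np.cos(y),np.sin(y),0],[np.sin(y),-np.cos(y),0],[0,0,-1]]) 
    d=R.T@(np.array(pos)-s["tool_pos"])/0.5
    r=cv2.Rodrigues(R.T@Rt)[0].ravel()/(np.pi/2)
    print("shift",np.round(d,4),"turn",np.round(r,4),"dist",np.linalg.norm(d)*.5,"deg",np.linalg.norm(r)*90)
E
python3 -c "
from h import *
plan([.4727,.1363,.22],98.1)"
```

```text
shift [-0.8483 -0.7004 -0.0034] turn [-8.000e-04  5.000e-04  7.503e-01] dist 0.5500465461501644 deg 67.52778712698283
```

Request:
jog_arm(
  motion=[1, -0.848, -0.7, 0, 0, 0, 0.75, 1, -0.848, -0.7, 0, 0, 0, 0.75, 1, -0.848, -0.7, 0, 0, 0, 0.75, 1, -0.848, -0.7, 0, 0, 0, 0.75, 1, -0.848, -0.7, 0, 0, 0, 0.75, 1, -0.848, -0.7, 0, 0, 0, 0.75, 1, -0.848, -0.7, 0, 0, 0, 0.75, 1, -0.848, -0.7, 0, 0, 0, 0.75],
)

```text
t: 0.95
tool_pos: [0.385, 0.256, 0.2183]
orientation: [2.065, 2.367, -0.002]
force: [1.3, -0.1, 0.4]
opening: 0.0928
```

```bash
python3 -c "
from h import *
plan([.4727,.1363,.22],98.1)"
```

```text
shift [-0.261   0.1414 -0.0031] turn [-0.0003  0.0007 -0.0034] dist 0.14844749697380746 deg 0.313228563077967
```

Request:
jog_arm(
  motion=[1, -0.261, 0.141, -0.003, 0, 0, -0.003, 1, -0.261, 0.141, -0.003, 0, 0, -0.003, 1, -0.261, 0.141, -0.003, 0, 0, -0.003, 1, -0.261, 0.141, -0.003, 0, 0, -0.003, 1, -0.261, 0.141, -0.003, 0, 0, -0.003, 1, -0.261, 0.141, -0.003, 0, 0, -0.003],
)

```text
t: 1.55
tool_pos: [0.4719, 0.137, 0.2197]
orientation: [-2.059, -2.372, 0.002]
force: [0.1, -0.1, -0.3]
opening: 0.0929
```

```bash
python3 - <<'E'
from h import *
from plant import *
s=read_state();c=read_camera("wrist");pickle.dump((s,c),open("w1.pkl","wb"))
print(s["tool_pos"],s["dq"].round(3))
cv2.imwrite("pics/w1.png",cv2.resize(c["frame"][:,:,::-1],(800,600),interpolation=cv2.INTER_CUBIC))
E
```

```text
[0.47188383 0.13699296 0.21965664] [ 0.023 -0.009  0.004 -0.001 -0.002  0.001]
```

View pics/w1.png

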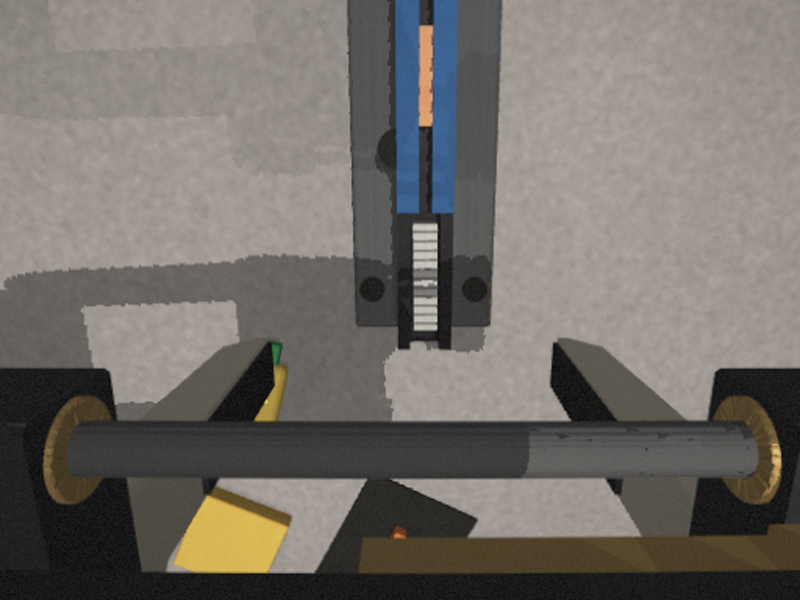

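```bash
python3 - <<'E'
from h import *
np.set_printoptions(precision=4,suppress=True)
s,c=pickle.load(open("w1.pkl","rb"));T=Twrist(s,c)
a=lambda p:(np.array(p)+.5)*.64-.5
f=lambda p,z:pix2w(c,a(p),z,T)
print("cover",f([(397,213),(455,213)],.06));print("covertop",f([(396,2),(458,2)],.06))
print("mouth",f([(399,348),(451,348)],.056))
print("old",f([(426.5,126),(426,26)],.054))
print("strip",f([(425.5,331),(425.5,222)],.054))
E
```

```text
cover [[0.458  0.1681 0.06  ]
 [0.4929 0.1731 0.06  ]]
covertop [[0.4416 0.2844 0.06  ]
 [0.4758 0.2893 0.06  ]]
mouth [[0.4711 0.0802 0.056 ]
 [0.5049 0.0851 0.056 ]]
old [[0.4683 0.2212 0.054 ]
 [0.4599 0.2758 0.054 ]]
strip [[0.4867 0.0937 0.054 ]
 [0.4762 0.1644 0.054 ]]
```

```bash
python3 -c "
from h import *
plan([.4444,-.2499,.2],72.6)"
```

```text
shift [-0.7589 -0.164   0.0402] turn [-0.0005  0.0006  0.2839] dist 0.3887412730868125 deg 25.547731502286567
```

Request:
jog_arm(
  motion=[1, -0.759, -0.164, 0.04, 0, 0, 0.284, 1, -0.759, -0.164, 0.04, 0, 0, 0.284, 1, -0.759, -0.164, 0.04, 0, 0, 0.284, 1, -0.759, -0.164, 0.04, 0, 0, 0.284, 1, -0.759, -0.164, 0.04, 0, 0, 0.284, 1, -0.759, -0.164, 0.04, 0, 0, 0.284, 1, -0.759, -0.164, 0.04, 0, 0, 0.284, 1, -0.759, -0.164, 0.04, 0, 0, 0.284],
)

```text
t: 2.4
tool_pos: [0.4443, -0.251, 0.2002]
orientation: [2.53, 1.861, -0.002]
force: [2.1, -0.1, 0.3]
opening: 0.0931
```

```bash
python3 -c "
from h import *
plan([.4444,-.2499,.17],72.6)"
```

```text
shift [ 0.0022 -0.0005  0.0603] turn [0.     0.0009 0.0009] dist 0.03018902936035055 deg 0.11383881992507422
```

Request:
jog_arm(
  motion=[1, 0.002, -0.001, 0.16, 0, 0.001, 0.001, 1, 0.002, -0.001, 0.16, 0, 0.001, 0.001, 1, 0.002, -0.001, 0.16, 0, 0.001, 0.001],
)

```text
t: 2.7
tool_pos: [0.4413, -0.2466, 0.1151]
orientation: [-2.523, -1.856, 0.004]
force: [-0.3, 1.5, -0.6]
opening: 0.0928
```

```bash
python3 - <<'E'
from h import *
from plant import *
s=read_state();c=read_camera("wrist");pickle.dump((s,c),open("w2.pkl","wb"))
print(s["tool_pos"],s["dq"].round(3))
cv2.imwrite("pics/w2.png",cv2.resize(c["frame"][:,:,::-1],(800,600),interpolation=cv2.INTER_CUBIC))
E
```

```text
[ 0.44129825 -0.24664635  0.11509614] [ 0.008 -0.048 -0.08  -0.002  0.067 -0.002]
```

View pics/w2.png

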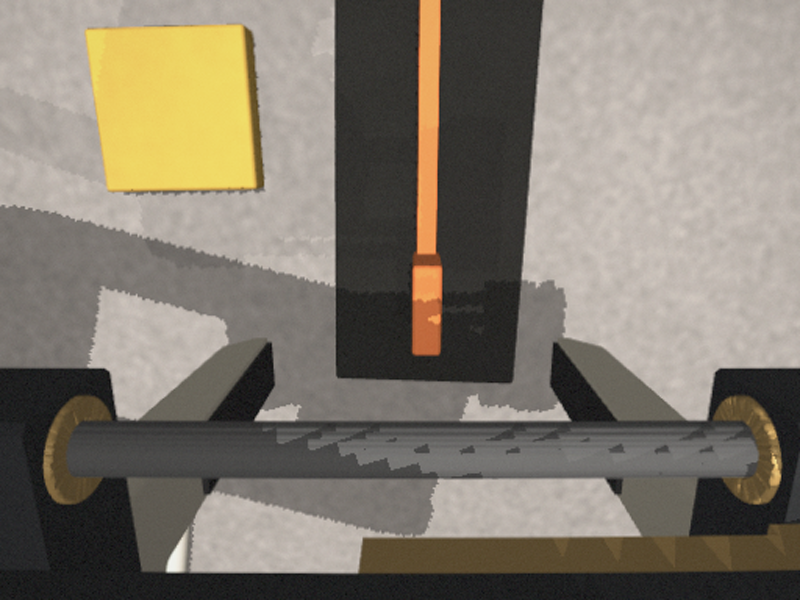

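```bash
python3 - <<'E'
from h import *
np.set_printoptions(precision=4,suppress=True)
s,c=pickle.load(open("w2.pkl","rb"));T=Twrist(s,c)
a=lambda p:(np.array(p)+.5)*.64-.5
f=lambda p,z:pix2w(c,a(p),z,T)
h=f([(413,264.5),(441.5,264.5),(441,355.5),(413,355.5)],.044);print("handle",h,h.mean(0))
b=f([(418.5,2),(440.5,2),(436.5,250),(417,250)],.014);print(b)
v=b[:2].mean(0)-b[2:].mean(0);print(np.degrees(np.arctan2(v[1],v[0])))
p=h.mean(0)[:2]
print(np.degrees(np.arctan2(-.0949-p[1],.493-p[0])))
plan([p[0],p[1],.011],73)
E
```

```text
handle [[ 0.4469 -0.2283  0.044 ]
 [ 0.4593 -0.2321  0.044 ]
 [ 0.4465 -0.2742  0.044 ]
 [ 0.4339 -0.2703  0.044 ]] [ 0.4467 -0.2512  0.044 ]
[[ 0.4838 -0.1176  0.014 ]
 [ 0.4934 -0.1206  0.014 ]
 [ 0.4585 -0.2304  0.014 ]
 [ 0.4491 -0.2275  0.014 ]]
72.43897748229551
73.48736132385909
shift [-0.005   0.0103  0.2144] turn [-0.0031 -0.0012 -0.0033] dist 0.10734692924673048 deg 0.41753822721259565
```

```bash
python3 -c "
from h import *
plan([.446,-.2505,.009],72.6)"
```

```text
shift [-0.004   0.0087  0.2184] turn [-0.0031 -0.0012  0.0012] dist 0.10930232072099288 deg 0.3120483749697571
```

Request:
jog_arm(
  motion=[1, -0.004, 0.009, 0.1, -0.003, -0.001, 0.001, 1, -0.004, 0.009, 0.18, -0.003, -0.001, 0.001, 1, -0.004, 0.009, 0.2, -0.003, -0.001, 0.001, 1, -0.004, 0.009, 0.21, -0.003, -0.001, 0.001, 1, -0.004, 0.009, 0.217, -0.003, -0.001, 0.001, 1, -0.004, 0.009, 0.217, -0.003, -0.001, 0.001, 1, -0.004, 0.009, 0.217, -0.003, -0.001, 0.001],
)

```text
t: 3.45
tool_pos: [0.4476, -0.2514, 0.0117]
orientation: [2.529, 1.859, 0.002]
force: [-0.0, -0.7, 0.1]
opening: 0.0932
```

```bash
python3 -c "
from h import *
plan([.446,-.2505,.009],72.6)"
```

```text
shift [ 0.0009 -0.0036  0.0055] turn [0.0019 0.0005 0.0002] dist 0.0032986836911021254 deg 0.17656314821687472
```

Request:
jog_arm(
  motion=[0.5, 0.001, -0.004, 0.005, 0.002, 0, 0, 0.3, 0.001, -0.004, 0.005, 0.002, 0, 0, 0, 0.001, -0.004, 0.005, 0.002, 0, 0, 0, 0.001, -0.004, 0.005, 0.002, 0, 0, 0, 0.001, -0.004, 0.005, 0.002, 0, 0, 0, 0.001, -0.004, 0.005, 0.002, 0, 0, 0, 0.001, -0.004, 0.005, 0.002, 0, 0, 0, 0.001, -0.004, 0.005, 0.002, 0, 0],
  grip_force=50,
)

```text
t: 4.25
tool_pos: [0.4458, -0.2503, 0.0092]
orientation: [2.532, 1.86, -0.001]
force: [-0.9, -0.2, 0.2]
opening: 0.0335
```

```bash
python3 -c "
from h import *
plan([.446,-.2505,.009],72.6)"
```

```text
shift [-0.0002  0.0005  0.0004] turn [-0.0002  0.0004  0.0002] dist 0.00032786173561285376 deg 0.04261017200942633
```

Request:
jog_arm(
  motion=[0, 0, 0, 0, 0, 0, 0, 0, 0, 0, 0, 0, 0, 0, 0, 0, 0, 0, 0, 0, 0, 0, 0, 0, 0, 0, 0, 0, 0, 0, 0, 0, 0, 0, 0, 0, 0, 0, 0, 0, 0, 0],
)

```text
t: 4.85
tool_pos: [0.4458, -0.2503, 0.0092]
orientation: [2.532, 1.86, -0.001]
force: [0.3, 0.3, -0.7]
opening: 0.0135
```

Request:
jog_arm(
  motion=[0, 0, 0, -0.02, 0, 0, 0, 0, 0, 0, -0.08, 0, 0, 0, 0, 0, 0, -0.16, 0, 0, 0, 0, 0, 0, -0.2, 0, 0, 0, 0, 0, 0, -0.2, 0, 0, 0],
)

```text
t: 5.35
tool_pos: [0.4483, -0.252, 0.114]
orientation: [2.526, 1.856, 0.003]
force: [0.1, -0.7, -0.1]
opening: 0.0136
```

```bash
python3 - <<'E'
from h import *
from plant import *
s=read_state();print(s["tool_pos"],s["opening"],s["force"])
c=read_camera("wrist");t=read_camera("top");pickle.dump((s,c,t),open("w3.pkl","wb"))
cv2.imwrite("pics/w3.png",cv2.resize(c["frame"][:,:,::-1],(800,600),interpolation=cv2.INTER_CUBIC))
cv2.imwrite("pics/t3.png",cv2.resize(t["frame"][130:250,200:360,::-1],(800,600),interpolation=cv2.INTER_CUBIC))
E
```

```text
[ 0.4482874  -0.25198309  0.11396632] 0.013574508073882382 [ 0.12601721 -0.73791121 -0.06387461]
```

View pics/w3.png

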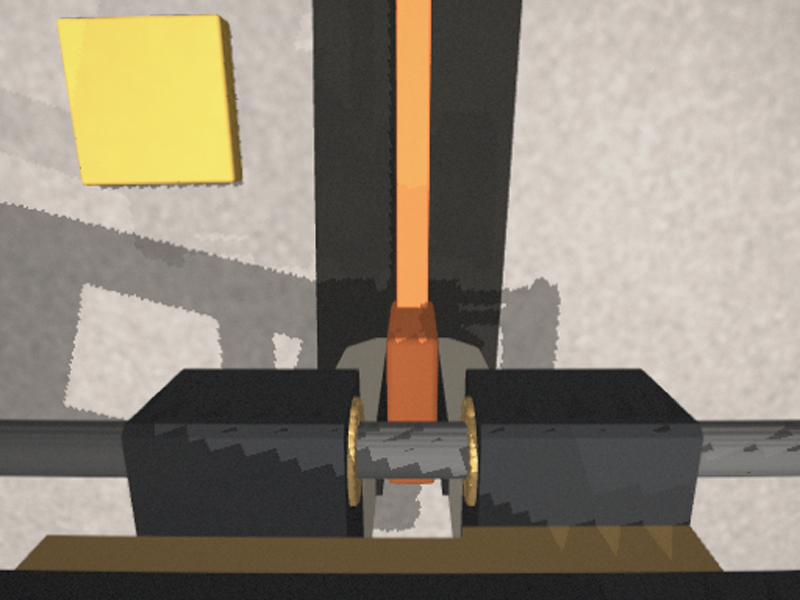

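View pics/t3.png

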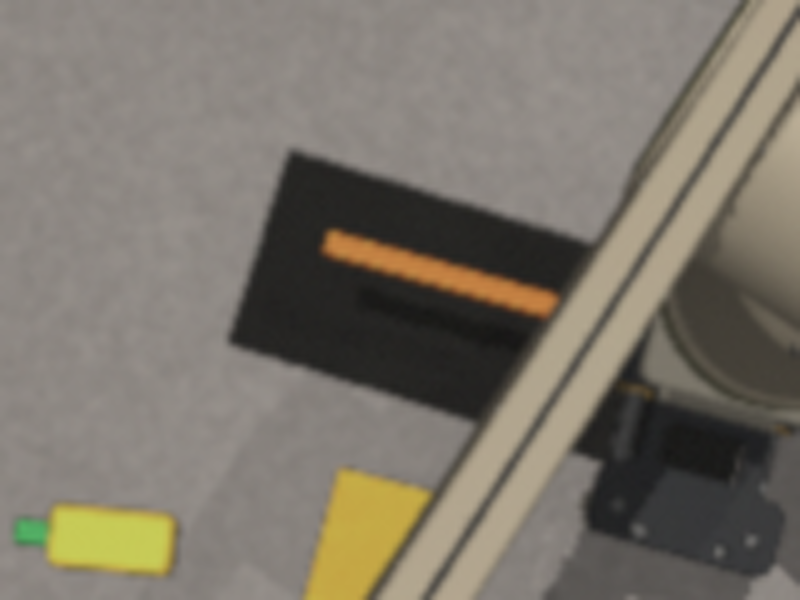

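```bash
python3 - <<'E'
from h import *
np.set_printoptions(precision=4,suppress=True)
s,c,t=pickle.load(open("w3.pkl","rb"));H=c["hand_eye"]
a=lambda p:(np.array(p)+.5)*.64-.5
print(pix2w(c,a([(388,340),(437,340)]),-.0348,H))
print("blade",pix2w(c,a([(413.5,2),(412,303)]),-.0048,H))
B=lambda p:np.array(p)/5+[200-.4,130-.4]
tip=pix2w(t,B([(323,242)]),.114+.0048);print("tip",tip)
T=np.eye(4);T[:3,:3]=cv2.Rodrigues(s["orientation"])[0];T[:3,3]=s["tool_pos"]
print(np.linalg.inv(T)@np.r_[tip[0],1])
E
```

```text
[[ 0.0207 -0.0061 -0.0348]
 [ 0.0207  0.0066 -0.0348]]
blade [[ 0.1085  0.0005 -0.0048]
 [ 0.0222  0.0001 -0.0048]]
tip [[ 0.4935 -0.0952  0.1188]]
[ 0.1631 -0.0037 -0.0053  1.    ]
```

```bash
python3 -c "
from h import *
plan([.5129,-.0932,.1],98.2)"
```

```text
shift [0.34   0.0337 0.0188] turn [ 0.0004  0.0008 -0.2842] dist 0.1711164922006801 deg 25.579083007845426
```

Request:
jog_arm(
  motion=[0, 0.085, 0.008, 0.004, 0, 0, -0.071, 0, 0.17, 0.017, 0.008, 0, 0, -0.142, 0, 0.255, 0.026, 0.012, 0, 0, -0.213, 0, 0.34, 0.034, 0.018, 0, 0.001, -0.284, 0, 0.34, 0.034, 0.018, 0, 0.001, -0.284, 0, 0.34, 0.034, 0.018, 0, 0.001, -0.284, 0, 0.34, 0.034, 0.018, 0, 0.001, -0.284],
)

```text
t: 6.15
tool_pos: [0.512, -0.0938, 0.0992]
orientation: [-2.058, -2.372, 0.001]
force: [0.7, -0.4, -0.3]
opening: 0.0136
```

```bash
python3 -c "
from h import *
plan([.5129,-.0932,.0477],98.2)"
```

```text
shift [0.0009 0.0022 0.1031] turn [-0.001  -0.0005 -0.0011] dist 0.05155255631465926 deg 0.13989590672618007
```

Request:
jog_arm(
  motion=[0, 0.001, 0.002, 0.05, -0.001, 0, -0.001, 0, 0.001, 0.002, 0.08, -0.001, 0, -0.001, 0, 0.001, 0.002, 0.095, -0.001, 0, -0.001, 0, 0.001, 0.002, 0.102, -0.001, 0, -0.001, 0, 0.001, 0.002, 0.103, -0.001, 0, -0.001, 0, 0.001, 0.002, 0.103, -0.001, 0, -0.001],
)

```text
t: 6.75
tool_pos: [0.5133, -0.0934, 0.0484]
orientation: [2.057, 2.374, 0.001]
force: [-0.3, 0.1, -0.8]
opening: 0.0136
```

```bash
cat > look.py <<'E'
import sys
from h import *
from plant import *
n=sys.argv[1]
s=read_state();print(s["t"],s["tool_pos"],s["opening"],s["force"])
t=read_camera("top");c=read_camera("scene")
pickle.dump((s,t,c),open(n+".pkl","wb"))
cv2.imwrite(f"pics/{n}t.png",cv2.resize(t["frame"][150:230,60:220,::-1],(800,400),interpolation=cv2.INTER_CUBIC))
cv2.imwrite(f"pics/{n}s.png",cv2.resize(c["frame"][120:240,260:360,::-1],(500,600),interpolation=cv2.INTER_CUBIC))
E
python3 look.py a1
```

```text
6.75 [ 0.51325391 -0.09344037  0.04837068] 0.013596742741577612 [-0.28957443  0.07809922 -0.76075448]
```

View pics/a1t.png

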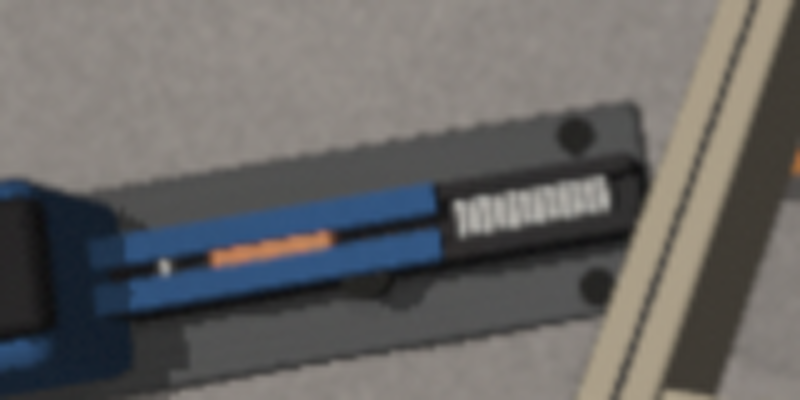

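View pics/a1s.png

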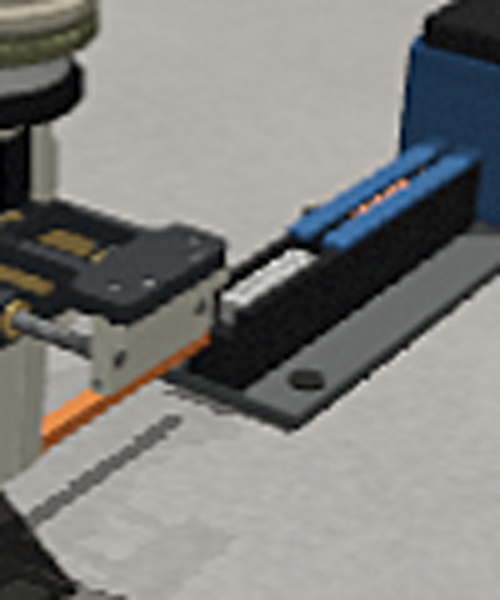

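```bash
cat > ov.py <<'E'
import sys
from h import *
n=sys.argv[1];M=np.array([.4877,.082,0.]);yaw=98.2
s,t,c=pickle.load(open(n+".pkl","rb"))
u=np.array([np.cos(np.radians(yaw)),np.sin(np.radians(yaw)),0]);v=np.array([-u[1],u[0],0]);k=np.array([0,0,1.])
R=cv2.Rodrigues(s["orientation"])[0];P=s["tool_pos"]
def box(o,ax,lo,hi):
    L=[];C=[o+ax@np.array([ (lo,hi)[i][0],(lo,hi)[j][1],(lo,hi)[l][2]]) for i in(0,1) for j in(0,1) for l in(0,1)]
    for a in range(8):
        for b in range(a):
            if bin(a^b).count("1")==1:L.append((C[a],C[b]))
    return L
S=np.c_[u,v,k]
Ls=[(box(M,S,(0,-.0175,.04),(.09,.0175,.056)),(0,255,0)),(box(M,S,(0,-.0095,.04),(.09,.0095,.056)),(0,255,255)),(box(M,S,(.09,-.0175,.056),(.25,.0175,.06)),(255,255,0)),
(box(P,R,(.022,-.005,-.0048),(.162,.005,.0052)),(0,0,255))]
for cam,(y0,y1,x0,x1),nm in((t,(150,230,60,220),"t"),(c,(120,240,260,360),"s")):
    f=5;im=cv2.resize(cam["frame"][y0:y1,x0:x1,::-1],None,fx=f,fy=f,interpolation=cv2.INTER_CUBIC)
    for L,col in Ls:
        for a,b in L:
            p=(w2pix(cam,[a,b])-[x0,y0]+.5)*f-.5
            p=np.round(p).astype(int);cv2.line(im,tuple(map(int,p[0])),tuple(map(int,p[1])),col,1)
    cv2.imwrite(f"pics/{n}o{nm}.png",im)
E
python3 ov.py a1
```

```text
(no output)
```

View pics/a1ot.png

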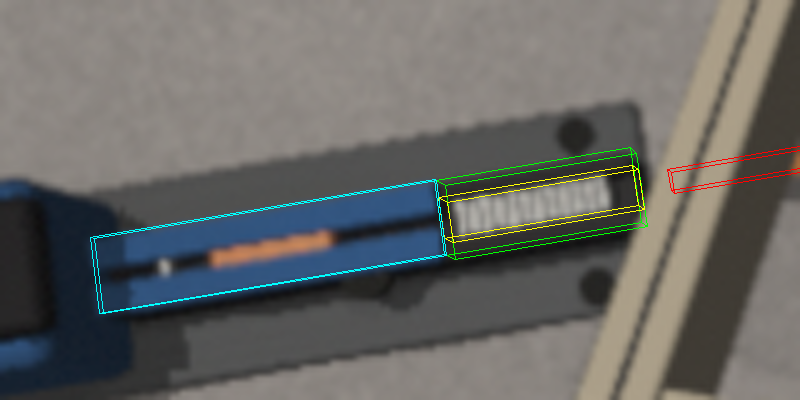

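View pics/a1os.png

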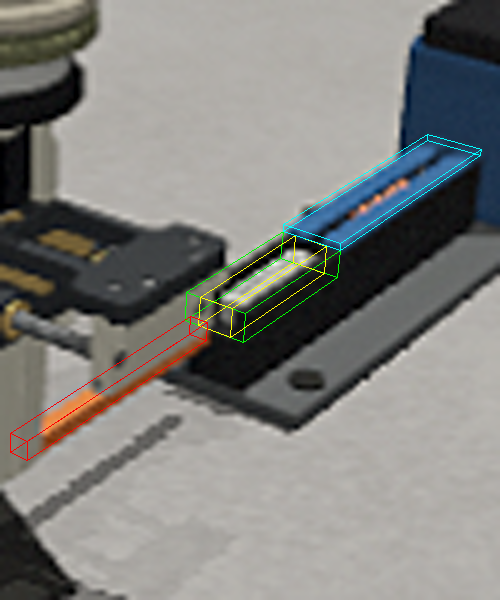

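Request:
jog_arm(
  motion=[0, 0.01, 0, 0.001, 0, 0, 0, 0, 0.02, 0, 0.001, 0, 0, 0, 0, 0.03, 0, 0.001, 0, 0, 0, 0, 0.036, 0, 0.001, 0, 0, 0, 0, 0.04, 0, 0.001, 0, 0, 0, 0, 0.04, 0, 0.001, 0, 0, 0],
)

```text
t: 7.45
tool_pos: [0.5106, -0.0732, 0.0481]
orientation: [2.056, 2.374, 0.002]
force: [0.3, -0.1, -1.2]
opening: 0.0136
```

```bash
python3 look.py a2; python3 ov.py a2
```

```text
7.45 [ 0.51059999 -0.07316409  0.04812077] 0.013566422906279015 [ 0.28662974 -0.14413215 -1.18528122]
```

View pics/a2t.png

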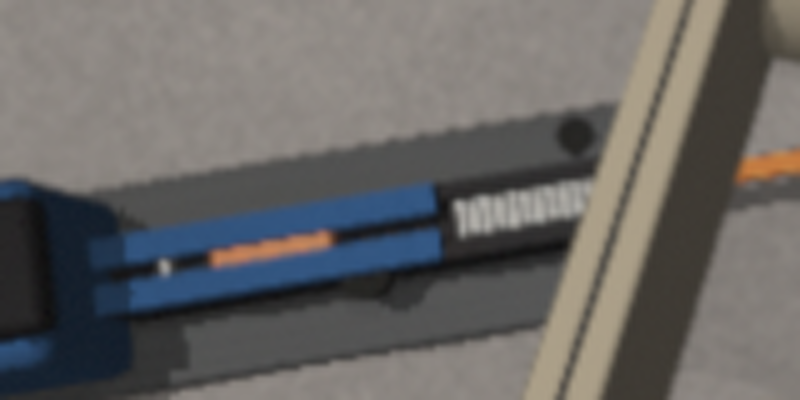

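View pics/a2s.png

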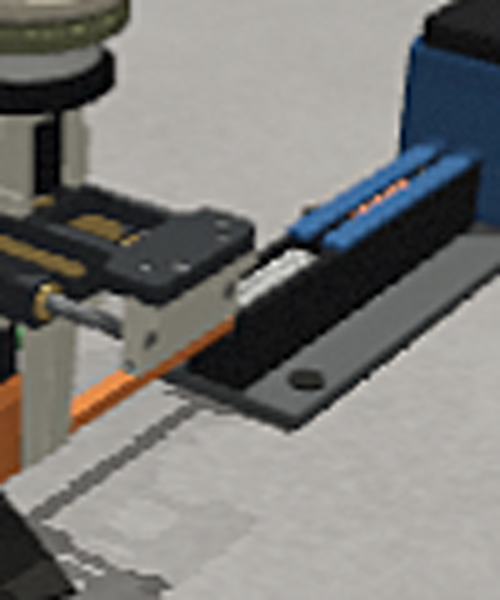

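```bash
cat > st.py <<'E'
from h import *
from plant import read_state
import sys
M=np.array([.4877,.082]);a=np.radians(98.2);u=np.array([np.cos(a),np.sin(a)])
s=read_state();d=s["tool_pos"][:2]-M
print("t %.2f tipx %.2f lat %.2f z %.2f push %.2f Flat %.2f Fz %.2f"%(s["t"],1e3*(d@u)+162,1e3*(d@[-u[1],u[0]]),1e3*s["tool_pos"][2],-s["force"][:2]@u,s["force"][:2]@[-u[1],u[0]],s["force"][2]),s["wrist_torque"].round(2),s["opening"].round(4))
if len(sys.argv)>1:
    x=float(sys.argv[1]);p=M+u*(x-162)/1e3;plan([*p,.0477],98.2,s)
E
python3 st.py 40
```

```text
Traceback (most recent call last):
  File "st.py", line 6, in <module>
    print("t %.2f tipx %.2f lat %.2f z %.2f push %.2f Flat %.2f Fz %.2f"%(s["t"],1e3*(d@u)+162,1e3*(d@[-u[1],u[0]]),1e3*s["tool_pos"][2],-s["force"][:2]@u,s["force"][:2]@[-u[1],u[0]],s["force"][2]),s["wrist_torque"].round(2),s["opening"].round(4))
                                                                                                                                                                                                                                 ^^^^^^^^^^^^^^^^^^
AttributeError: 'float' object has no attribute 'round'
```

```bash
sed -i 's/s\["opening"\].round(4)/round(s["opening"],4)/' st.py;python3 st.py 40
```

```text
t 7.55 tipx 4.80 lat -0.53 z 48.12 push -0.15 Flat -0.01 Fz -1.21 [-0.11  0.05  0.01] 0.0137
shift [ 0.0704 -0.0011  0.0008] turn [ 0.0009 -0.     -0.    ] dist 0.03520368638953177 deg 0.0788023483238809
```

Request:
jog_arm(
  motion=[0, 0.008, -0.001, 0.001, 0.001, 0, 0, 0, 0.016, -0.001, 0.001, 0.001, 0, 0, 0, 0.024, -0.001, 0.001, 0.001, 0, 0, 0, 0.034, -0.001, 0.001, 0.001, 0, 0, 0, 0.044, -0.001, 0.001, 0.001, 0, 0, 0, 0.054, -0.001, 0.001, 0.001, 0, 0, 0, 0.064, -0.001, 0.001, 0.001, 0, 0, 0, 0.07, -0.001, 0.001, 0.001, 0, 0],
)

```text
t: 8.35
tool_pos: [0.5051, -0.0384, 0.0476]
orientation: [-2.056, -2.375, 0.0]
force: [-0.0, -0.1, -1.4]
opening: 0.0138
```

```bash
python3 st.py 50;python3 look.py a3; python3 ov.py a3
```

```text
t 8.35 tipx 40.34 lat -0.02 z 47.61 push 0.11 Flat 0.05 Fz -1.39 [-0.1   0.01 -0.02] 0.0138
shift [ 0.0193 -0.     -0.0002] turn [-0.0001 -0.      0.0002] dist 0.009658717748118257 deg 0.02160908249289182
8.35 [ 0.50507137 -0.0384117   0.04761168] 0.013837204070319109 [-0.02967389 -0.11259597 -1.39425937]
```

View pics/a3t.png

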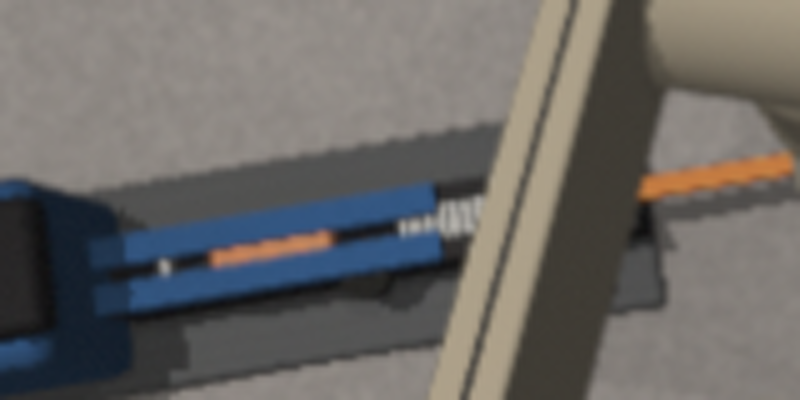

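View pics/a3s.png

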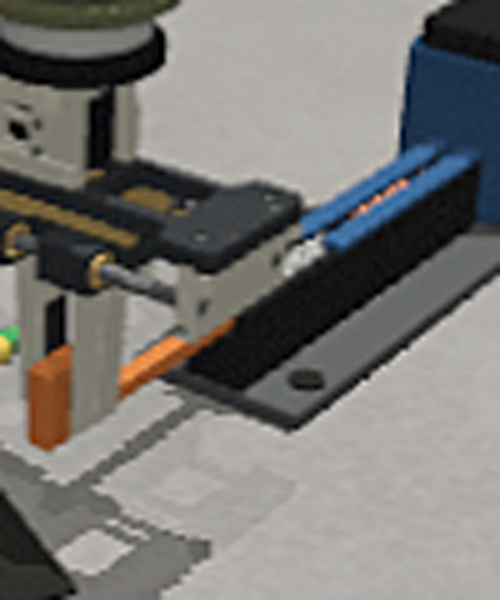

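Request:
jog_arm(
  motion=[0, 0.008, 0, 0, 0, 0, 0, 0, 0.016, 0, 0, 0, 0, 0, 0, 0.022, 0, 0, 0, 0, 0, 0, 0.026, 0, 0, 0, 0, 0, 0, 0.026, 0, 0, 0, 0, 0],
)

```text
t: 8.95
tool_pos: [0.5033, -0.0254, 0.0477]
orientation: [-2.056, -2.375, -0.0]
force: [-0.4, 0.4, -0.8]
opening: 0.0137
```

```bash
python3 st.py 60
```

```text
t 8.95 tipx 53.47 lat -0.09 z 47.68 push -0.49 Flat 0.32 Fz -0.77 [-0.14  0.06  0.  ] 0.0137
shift [ 0.0131 -0.0002 -0.    ] turn [-0.     -0.0001  0.0005] dist 0.006531622129873942 deg 0.045150084335090976
```

Request:
jog_arm(
  motion=[0, 0.003, 0, 0, 0, 0, 0, 0, 0.006, 0, 0, 0, 0, 0, 0, 0.006, 0, 0, 0, 0, 0, 0, 0.006, 0, 0, 0, 0, 0],
)

```text
t: 9.35
tool_pos: [0.5031, -0.0231, 0.0479]
orientation: [2.056, 2.374, -0.0]
force: [1.6, -5.2, -0.4]
opening: 0.0138
```

Request:
jog_arm(
  motion=[0, 0.002, 0, 0, 0, 0, 0, 0, 0.004, 0, 0, 0, 0, 0, 0, 0.004, 0, 0, 0, 0, 0, 0, 0.004, 0, 0, 0, 0, 0],
)

```text
t: 9.75
tool_pos: [0.5031, -0.0217, 0.0481]
orientation: [2.055, 2.373, -0.001]
force: [0.9, -4.2, -0.6]
opening: 0.0134
```

```bash
python3 st.py 60
```

```text
t 9.75 tipx 57.13 lat -0.47 z 48.09 push 4.28 Flat -0.34 Fz -0.58 [-0.92 -0.07 -0.07] 0.0134
shift [ 0.0057 -0.0009  0.0008] turn [0.0005 0.0012 0.0002] dist 0.002931687783757603 deg 0.11741916712290158
```

Request:
jog_arm(
  motion=[0, 0.003, -0.001, 0, 0, 0.001, 0, 0, 0.006, -0.001, 0, 0, 0.001, 0, 0, 0.006, -0.001, 0, 0, 0.001, 0, 0, 0.006, -0.001, 0, 0, 0.001, 0],
)

```text
t: 10.15
tool_pos: [0.5023, -0.0192, 0.0481]
orientation: [2.056, 2.374, 0.0]
force: [0.6, -4.7, -0.5]
opening: 0.0139
```

Request:
jog_arm(
  motion=[0, 0.003, 0, 0, 0, 0, 0, 0, 0.006, 0, 0, 0, 0, 0, 0, 0.006, 0, 0, 0, 0, 0, 0, 0.006, 0, 0, 0, 0, 0],
)

```text
t: 10.55
tool_pos: [0.5018, -0.0161, 0.0481]
orientation: [2.056, 2.374, 0.0]
force: [0.8, -3.8, -0.4]
opening: 0.0136
```

```bash
python3 st.py 65;python3 look.py a4
```

```text
t 10.55 tipx 62.87 lat 0.02 z 48.08 push 3.87 Flat -0.24 Fz -0.38 [-0.88 -0.08 -0.06] 0.0136
shift [0.0043 0.     0.0008] turn [0.0005 0.0004 0.0002] dist 0.002164842180764891 deg 0.0653959047214643
10.55 [ 0.50181945 -0.01612016  0.04808163] 0.013551222049199946 [ 0.78706243 -3.79247573 -0.37647351]
```

View pics/a4t.png

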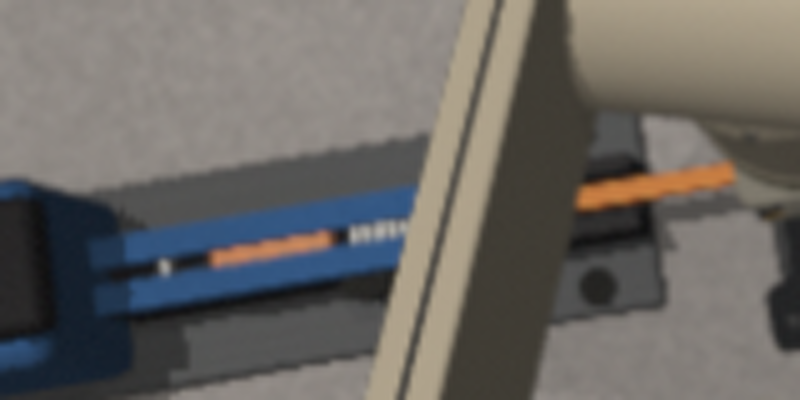

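Request:
jog_arm(
  motion=[0, 0.003, 0, 0, 0, 0, 0, 0, 0.006, 0, 0, 0, 0, 0, 0, 0.006, 0, 0, 0, 0, 0, 0, 0.006, 0, 0, 0, 0, 0],
)

```text
t: 11.05
tool_pos: [0.5013, -0.0129, 0.048]
orientation: [2.056, 2.374, 0.001]
force: [0.5, -4.0, -1.9]
opening: 0.0137
```

Request:
jog_arm(
  motion=[0, 0.002, 0, 0.001, 0, 0, 0, 0, 0.004, 0, 0.001, 0, 0, 0, 0, 0.004, 0, 0.001, 0, 0, 0, 0, 0.004, 0, 0.001, 0, 0, 0],
)

```text
t: 11.45
tool_pos: [0.5013, -0.011, 0.0477]
orientation: [2.056, 2.374, 0.001]
force: [1.0, -5.5, 0.3]
opening: 0.0142
```

```bash
python3 st.py 65
```

```text
t 11.45 tipx 68.06 lat -0.16 z 47.72 push 5.56 Flat -0.19 Fz 0.26 [-0.82 -0.13 -0.08] 0.0142
shift [-0.0061 -0.0003  0.    ] turn [0.0008 0.0003 0.0003] dist 0.003067955004220822 deg 0.07720235510288179
```

Request:
jog_arm(
  motion=[0, 0.002, 0, 0, 0, 0, 0, 0, 0.004, 0, 0, 0, 0, 0, 0, 0.004, 0, 0, 0, 0, 0, 0, 0.004, 0, 0, 0, 0, 0],
)

```text
t: 11.85
tool_pos: [0.501, -0.009, 0.0477]
orientation: [2.056, 2.374, 0.001]
force: [1.1, -4.2, -0.2]
opening: 0.0132
```

```bash
python3 st.py 65
```

```text
t 11.85 tipx 70.07 lat -0.20 z 47.75 push 4.33 Flat -0.47 Fz -0.19 [-0.82 -0.14 -0.06] 0.0132
shift [-0.0101 -0.0004  0.0001] turn [0.0008 0.0002 0.0003] dist 0.005069103167306346 deg 0.08110190220122719
```

Request:
jog_arm(
  motion=[0, 0.002, 0, 0, 0, 0, 0, 0, 0.004, 0, 0, 0, 0, 0, 0, 0.004, 0, 0, 0, 0, 0, 0, 0.004, 0, 0, 0, 0, 0],
)

```text
t: 12.25
tool_pos: [0.5008, -0.007, 0.0478]
orientation: [2.056, 2.374, 0.001]
force: [1.7, -4.9, 0.3]
opening: 0.0138
```

```bash
python3 st.py 65;python3 look.py a5
```

```text
t 12.25 tipx 72.07 lat -0.23 z 47.75 push 5.06 Flat -1.01 Fz 0.35 [-0.78 -0.12 -0.07] 0.0138
shift [-0.0141 -0.0005  0.0001] turn [0.0009 0.0002 0.0002] dist 0.007078591077668074 deg 0.08145589045423704
12.25 [ 0.50075364 -0.00697316  0.04775233] 0.013840345660234857 [ 1.72355012 -4.86882812  0.34837519]
```

View pics/a5t.png

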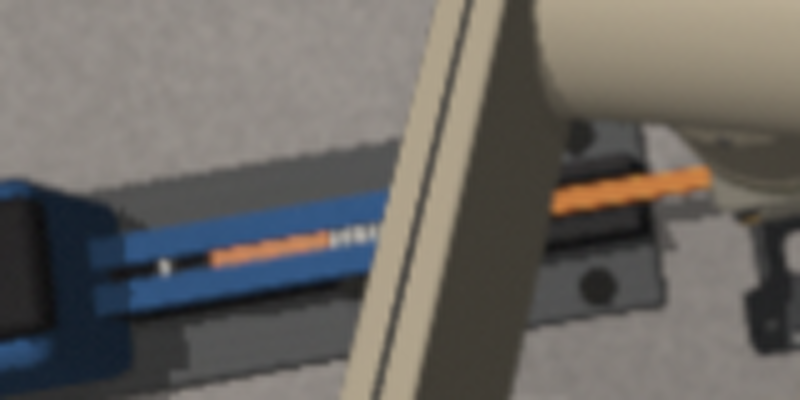

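Request:
jog_arm(
  motion=[0, 0.002, 0, 0, 0, 0, 0, 0, 0.003, 0, 0, 0, 0, 0, 0, 0.003, 0, 0, 0, 0, 0, 0, 0.003, 0, 0, 0, 0, 0],
)

```text
t: 12.75
tool_pos: [0.5007, -0.0058, 0.0478]
orientation: [2.056, 2.374, 0.001]
force: [1.6, -5.7, 0.7]
opening: 0.0135
```

```bash
python3 st.py 65
```

```text
t 12.75 tipx 73.25 lat -0.30 z 47.84 push 5.83 Flat -0.73 Fz 0.68 [-1.06 -0.15 -0.12] 0.0135
shift [-0.0165 -0.0006  0.0003] turn [0.001  0.0005 0.0002] dist 0.0082547640723459 deg 0.10069604559081476
```

Request:
jog_arm(
  motion=[0, 0.002, 0, 0, 0, 0, 0, 0, 0.003, 0, 0, 0, 0, 0, 0, 0.003, 0, 0, 0, 0, 0, 0, 0.003, 0, 0, 0, 0, 0],
)

```text
t: 13.15
tool_pos: [0.5007, -0.0049, 0.048]
orientation: [2.055, 2.373, 0.0]
force: [2.2, -7.4, -0.2]
opening: 0.014
```

```bash
python3 st.py 65
```

```text
t 13.15 tipx 74.11 lat -0.43 z 48.01 push 7.67 Flat -1.11 Fz -0.17 [-1.31 -0.2  -0.04] 0.014
shift [-0.0182 -0.0009  0.0006] turn [0.0011 0.0012 0.0001] dist 0.009123499119117019 deg 0.14946596695952366
```

Request:
jog_arm(
  motion=[0, 0.002, -0.001, 0, 0, 0.001, 0, 0, 0.004, -0.001, 0, 0, 0.001, 0, 0, 0.004, -0.001, 0, 0, 0.001, 0, 0, 0.004, -0.001, 0, 0, 0.001, 0],
)

```text
t: 13.55
tool_pos: [0.5001, -0.0037, 0.0481]
orientation: [2.055, 2.373, 0.001]
force: [2.4, -6.7, -1.0]
opening: 0.0135
```

```bash
python3 st.py 65
```

```text
t 13.55 tipx 75.41 lat -0.08 z 48.12 push 7.00 Flat -1.45 Fz -1.05 [-1.51 -0.31 -0.17] 0.0135
shift [-0.0208 -0.0002  0.0009] turn [0.0014 0.0009 0.    ] dist 0.010421909498629962 deg 0.1503753012874454
```

Request:
jog_arm(
  motion=[0, 0.002, 0, 0, 0, 0.001, 0, 0, 0.004, 0, 0, 0, 0.001, 0, 0, 0.004, 0, 0, 0, 0.001, 0, 0, 0.004, 0, 0, 0, 0.001, 0],
)

```text
t: 13.95
tool_pos: [0.5001, -0.0026, 0.0482]
orientation: [2.055, 2.372, 0.001]
force: [1.3, -8.3, -0.4]
opening: 0.0137
```

```bash
python3 st.py 65; python3 look.py a6
```

```text
t 13.95 tipx 76.47 lat -0.21 z 48.24 push 8.40 Flat -0.09 Fz -0.41 [-1.72 -0.31 -0.05] 0.0137
shift [-0.0229 -0.0004  0.0011] turn [ 0.0016  0.001  -0.    ] dist 0.011480016696651007 deg 0.16844385058848835
13.95 [ 0.50010805 -0.00262991  0.0482357 ] 0.013668116273054726 [ 1.28591262 -8.30353064 -0.41055084]
```

View pics/a6t.png

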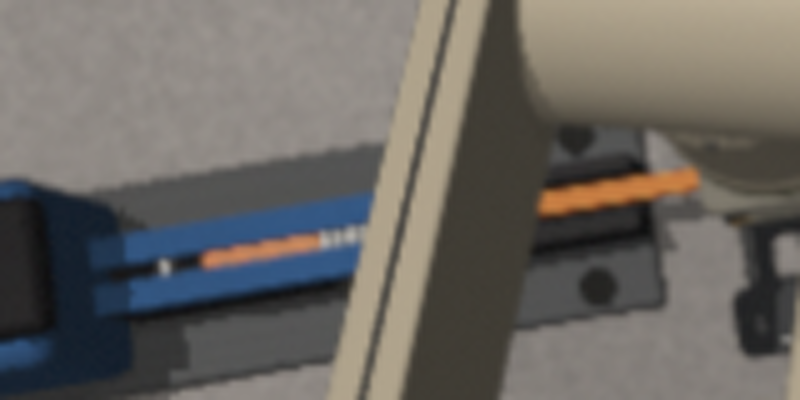

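Request:
jog_arm(
  motion=[0, 0.002, 0, 0, 0, 0, 0, 0, 0.0035, 0, 0, 0, 0, 0, 0, 0.0035, 0, 0, 0, 0, 0, 0, 0.0035, 0, 0, 0, 0, 0],
)

```text
t: 14.45
tool_pos: [0.5002, -0.0021, 0.0485]
orientation: [2.054, 2.371, -0.0]
force: [2.1, -10.7, -1.5]
opening: 0.0138
```

```bash
python3 st.py 65; python3 - <<'E'
from h import *
from plant import *
t=read_camera("top")
# measure orange extents along slot: subpixel
import pickle
def ext(f):
    f=f.astype(float);o=(f[...,0]-f[...,2])[195:210,80:140]
    p=np.clip(o,0,None).sum(0);q=p/p.max();return q.round(2)
for n in("a1","a4","a5","a6"):
    _,a,_=pickle.load(open(n+".pkl","rb"));print(n,ext(a["frame"])[14:54])
print("now",ext(t["frame"])[14:54])
E
```

```text
t 14.45 tipx 76.92 lat -0.41 z 48.49 push 10.89 Flat -0.52 Fz -1.50 [-1.89 -0.26 -0.09] 0.0138
shift [-0.0238 -0.0008  0.0017] turn [ 0.0019  0.0023 -0.0001] dist 0.011956408832824244 deg 0.2697507276065028
a1 [0.   0.   0.   0.   0.   0.   0.   0.14 0.57 0.85 0.81 0.78 0.91 1.
 0.95 0.87 0.8  0.79 0.93 1.   0.94 0.85 0.78 0.83 0.92 0.93 0.92 0.83
 0.77 0.83 0.9  0.69 0.35 0.07 0.02 0.02 0.03 0.04 0.03 0.03]
a4 [0.   0.   0.   0.   0.   0.   0.   0.14 0.56 0.85 0.81 0.78 0.9  1.
 0.95 0.87 0.79 0.78 0.92 0.98 0.94 0.85 0.78 0.83 0.91 0.93 0.92 0.82
 0.76 0.83 0.89 0.69 0.34 0.08 0.02 0.03 0.05 0.06 0.06 0.07]
a5 [0.   0.   0.   0.   0.   0.   0.   0.08 0.32 0.49 0.46 0.44 0.52 0.57
 0.55 0.5  0.45 0.44 0.53 0.56 0.54 0.48 0.45 0.48 0.53 0.53 0.52 0.47
 0.44 0.48 0.52 0.36 0.08 0.02 0.02 0.03 0.03 0.05 0.1  0.22]
a6 [0.   0.   0.   0.   0.   0.04 0.23 0.51 0.56 0.52 0.47 0.45 0.52 0.58
 0.55 0.5  0.46 0.45 0.53 0.57 0.54 0.49 0.45 0.48 0.53 0.54 0.53 0.48
 0.44 0.36 0.08 0.03 0.02 0.02 0.02 0.08 0.2  0.36 0.61 0.91]
now [0.   0.   0.   0.   0.   0.07 0.26 0.52 0.57 0.53 0.47 0.45 0.53 0.59
 0.56 0.51 0.46 0.46 0.54 0.58 0.55 0.5  0.46 0.48 0.53 0.54 0.53 0.48
 0.44 0.31 0.07 0.02 0.02 0.01 0.05 0.17 0.33 0.56 0.89 1.  ]
```

Request:
jog_arm(
  motion=[0, 0.002, 0, 0.001, 0.001, 0.001, 0, 0, 0.004, 0, 0.001, 0.001, 0.001, 0, 0, 0.004, 0, 0.001, 0.001, 0.001, 0, 0, 0.004, 0, 0.001, 0.001, 0.001, 0],
)

```text
t: 14.9
tool_pos: [0.5005, -0.0017, 0.0484]
orientation: [2.054, 2.371, -0.002]
force: [1.7, -11.9, 1.2]
opening: 0.0134
```

```bash
python3 st.py 65; python3 - <<'E'
from h import *
from plant import *
t=read_camera("top")
f=t["frame"].astype(float);o=(f[...,0]-f[...,2])[195:210,80:140]
print(np.clip(o,0,None).sum(0)[18:30].round(), o.max())
_,a,_=pickle.load(open("a6.pkl","rb"));f=a["frame"].astype(float);o=(f[...,0]-f[...,2])[195:210,80:140];print(np.clip(o,0,None).sum(0)[18:30].round())
_,a,_=pickle.load(open("a5.pkl","rb"));f=a["frame"].astype(float);o=(f[...,0]-f[...,2])[195:210,80:140];print(np.clip(o,0,None).sum(0)[18:30].round())
E
```

```text
t 14.90 tipx 77.33 lat -0.72 z 48.42 push 12.02 Flat 0.02 Fz 1.25 [-2.01 -0.24  0.04] 0.0134
shift [-0.0247 -0.0014  0.0016] turn [ 0.0013  0.0029 -0.0002] dist 0.012377067151288067 deg 0.2908524976284223
[  0.  49. 151. 270. 294. 273. 245. 234. 273. 304. 292. 262.] 103.0
[  0.  20. 119. 268. 296. 272. 246. 235. 275. 305. 292. 262.]
[  0.   0.   0.  41. 171. 259. 246. 234. 275. 304. 291. 264.]
```

Request:
jog_arm(
  motion=[0, -0.002, 0, 0, 0, 0, 0, 0, -0.005, 0, 0, 0, 0, 0, 0, -0.01, 0, 0, 0, 0, 0, 0, -0.016, -0.001, 0.001, 0, 0.001, 0, 0, -0.024, -0.001, 0.001, 0, 0.001, 0, 0, -0.032, -0.001, 0.001, 0, 0.001, 0, 0, -0.04, -0.001, 0.001, 0, 0.001, 0],
)

```text
t: 15.65
tool_pos: [0.5028, -0.0219, 0.048]
orientation: [2.055, 2.372, -0.001]
force: [0.0, -0.5, 0.2]
opening: 0.0141
```

```bash
python3 st.py -25; python3 look.py a7
```

```text
t 15.65 tipx 56.99 lat -0.16 z 47.97 push 0.52 Flat 0.06 Fz 0.17 [-0.04  0.09 -0.02] 0.0141
shift [-0.164  -0.0002  0.001 ] turn [ 0.0012  0.0019 -0.0003] dist 0.08198848421948648 deg 0.20371643552847685
15.65 [ 0.50283454 -0.02191589  0.0479665 ] 0.014110632325169497 [ 0.01060498 -0.52008167  0.1657443 ]
```

View pics/a7t.png

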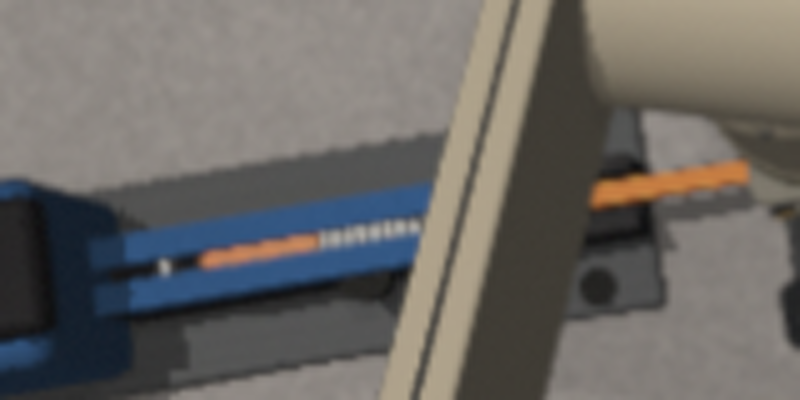

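Request:
jog_arm(
  motion=[0, -0.02, 0, 0.001, 0.001, 0.002, 0, 0, -0.045, 0, 0.001, 0.001, 0.002, 0, 0, -0.07, 0, 0.001, 0.001, 0.002, 0, 0, -0.095, 0, 0.001, 0.001, 0.002, 0, 0, -0.12, 0, 0.001, 0.001, 0.002, 0, 0, -0.145, 0, 0.001, 0.001, 0.002, 0, 0, -0.165, 0, 0.001, 0.001, 0.002, 0, 0, -0.165, 0, 0.001, 0.001, 0.002, 0],
)

```text
t: 16.55
tool_pos: [0.5149, -0.1053, 0.0479]
orientation: [2.059, 2.372, 0.001]
force: [0.2, 0.0, -1.2]
opening: 0.0137
```

```bash
python3 st.py -20; python3 -c "
from h import *
plan([.4458,-.2503,.1],72.6)"
```

```text
t 16.55 tipx -27.24 lat -0.19 z 47.91 push 0.00 Flat -0.19 Fz -1.17 [-0.08  0.08 -0.05] 0.0137
shift [ 0.0145 -0.0004  0.0004] turn [ 0.0005  0.0003 -0.0015] dist 0.0072421481864295935 deg 0.1423918158212151
shift [-0.2678 -0.1774 -0.1042] turn [6.00e-04 1.00e-04 2.83e-01] dist 0.1688724136995933 deg 25.467022780692936
```

Request:
jog_arm(
  motion=[0, 0, 0, -0.06, 0, 0, 0, 0, -0.03, -0.02, -0.104, 0, 0, 0.03, 0, -0.1, -0.06, -0.104, 0, 0, 0.1, 0, -0.18, -0.12, -0.104, 0, 0, 0.19, 0, -0.268, -0.177, -0.104, 0, 0, 0.283, 0, -0.268, -0.177, -0.104, 0, 0, 0.283, 0, -0.268, -0.177, -0.104, 0, 0, 0.283, 0, -0.268, -0.177, -0.104, 0, 0, 0.283],
)

```text
t: 17.35
tool_pos: [0.4464, -0.2493, 0.0997]
orientation: [2.53, 1.862, 0.002]
force: [0.3, 0.2, -1.5]
opening: 0.0138
```

```bash
python3 -c "
from h import *
plan([.4458,-.2503,.02],72.6)
from plant import *
c=read_camera('wrist');s=read_camera('scene');t=read_camera('top')
cv2.imwrite('pics/w8.png',cv2.resize(c['frame'][:,:,::-1],(800,600)))
cv2.imwrite('pics/s8.png',cv2.resize(s['frame'][150:300,120:320,::-1],(800,600)))
cv2.imwrite('pics/t8.png',cv2.resize(t['frame'][140:240,60:340,::-1],(800,286)))"
```

```text
shift [-0.0023 -0.0006  0.1595] turn [ 0.0004 -0.0005  0.001 ] dist 0.07973743195186808 deg 0.10909136954416897
```

View pics/w8.png

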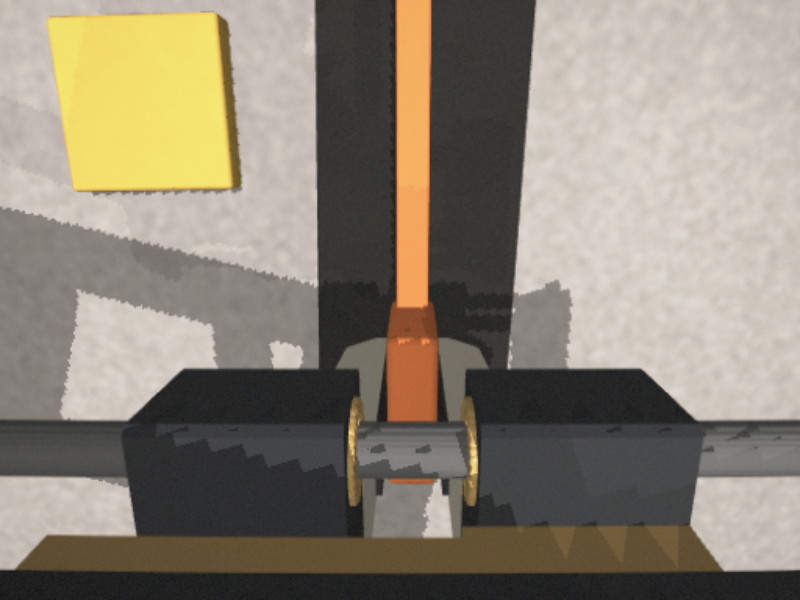

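View pics/s8.png

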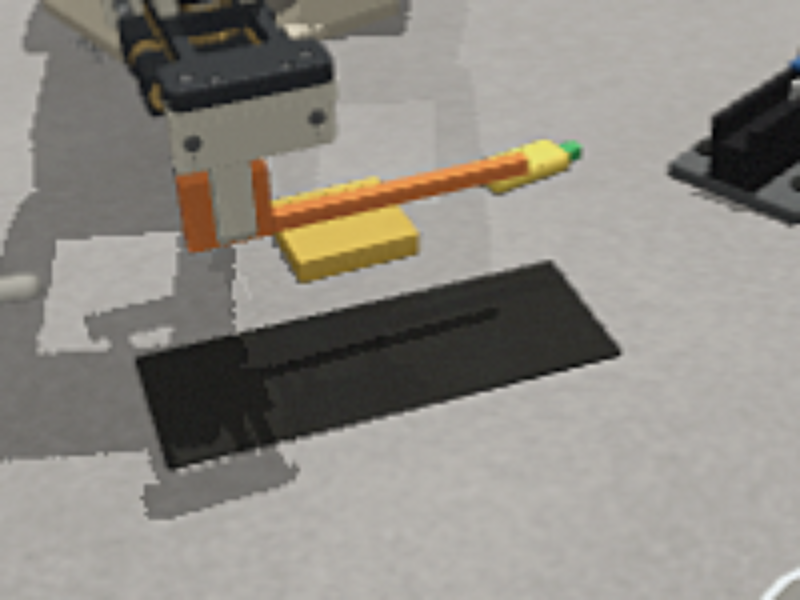

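View pics/t8.png

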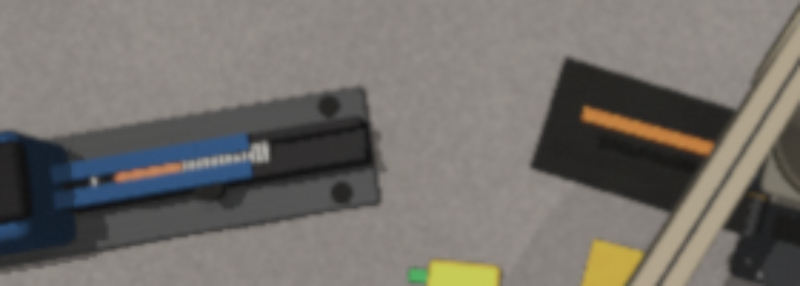

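Request:
jog_arm(
  motion=[0, -0.002, -0.001, 0.06, 0, 0, 0.001, 0, -0.002, -0.001, 0.11, 0, 0, 0.001, 0, -0.002, -0.001, 0.14, 0, 0, 0.001, 0, -0.002, -0.001, 0.16, 0, 0, 0.001, 0, -0.002, -0.001, 0.17, 0, 0, 0.001, 0, -0.002, -0.001, 0.174, 0, 0, 0.001, 0, -0.002, -0.001, 0.174, 0, 0, 0.001],
)

```text
t: 18.2
tool_pos: [0.4464, -0.25, 0.0134]
orientation: [2.53, 1.861, 0.002]
force: [0.7, 0.4, -0.7]
opening: 0.0138
```

```bash
python3 -c "
from h import *
plan([.4458,-.2503,.0093],72.6)"
```

```text
shift [-0.0009 -0.0011  0.0081] turn [ 0.001  -0.      0.0008] dist 0.004112040495552718 deg 0.11667393209087419
```

Request:
jog_arm(
  motion=[0, -0.001, -0.001, 0.003, 0.001, 0, 0.001, 0, -0.001, -0.001, 0.005, 0.001, 0, 0.001, 0, -0.001, -0.001, 0.007, 0.001, 0, 0.001, 0, -0.001, -0.001, 0.008, 0.001, 0, 0.001, 0, -0.001, -0.001, 0.008, 0.001, 0, 0.001, 0, -0.001, -0.001, 0.008, 0.001, 0, 0.001],
)

```text
t: 18.8
tool_pos: [0.4458, -0.2503, 0.0094]
orientation: [-2.532, -1.859, -0.0]
force: [0.3, -0.6, -1.2]
opening: 0.0139
```

```bash
python3 -c "
from h import *
plan([.4458,-.2503,.0093],72.6)"
```

```text
shift [ 0.     -0.0001  0.0002] turn [-0.     -0.0001 -0.0002] dist 8.849460701296715e-05 deg 0.016203909292237834
```

Request:
jog_arm(
  motion=[0.3, 0, 0, 0, 0, 0, 0, 0.4, 0, 0, 0, 0, 0, 0, 0.6, 0, 0, 0, 0, 0, 0, 0.8, 0, 0, 0, 0, 0, 0, 0.8, 0, 0, 0, 0, 0, 0, 0.8, 0, 0, 0, 0, 0, 0, 0.8, 0, 0, 0, 0, 0, 0, 0.8, 0, 0, 0, 0, 0, 0],
)

```text
t: 19.6
tool_pos: [0.4458, -0.2503, 0.0093]
orientation: [-2.532, -1.859, -0.0]
force: [-0.5, -0.4, -0.1]
opening: 0.0723
```

Request:
jog_arm(
  motion=[0.8, 0, 0, 0, 0, 0, 0, 0.8, 0, 0, -0.03, 0, 0, 0, 0.8, 0, 0, -0.1, 0, 0, 0, 0.8, 0, 0, -0.2, 0, 0, 0, 0.8, 0, 0, -0.28, 0, 0, 0, 0.8, 0, 0, -0.28, 0, 0, 0],
)

```text
t: 20.2
tool_pos: [0.4495, -0.2529, 0.158]
orientation: [2.523, 1.853, 0.006]
force: [1.5, -0.6, 0.7]
opening: 0.0745
```

```bash
python3 -c "
from h import *
from plant import *
s=read_state();print(s['t'],s['tool_pos'],s['opening'],s['force'])
c=read_camera('wrist');s=read_camera('scene');t=read_camera('top')
pickle.dump((s,t,c),open('fin.pkl','wb'))
cv2.imwrite('pics/w9.png',cv2.resize(c['frame'][:,:,::-1],(800,600)))
cv2.imwrite('pics/s9.png',s['frame'][:,:,::-1])
cv2.imwrite('pics/t9.png',cv2.resize(t['frame'][140:300,60:420,::-1],(800,356)))"
```

```text
20.2 [ 0.44954778 -0.25292646  0.15800296] 0.07448955360698645 [ 1.54927675 -0.62524191  0.69302031]
```

View pics/w9.png

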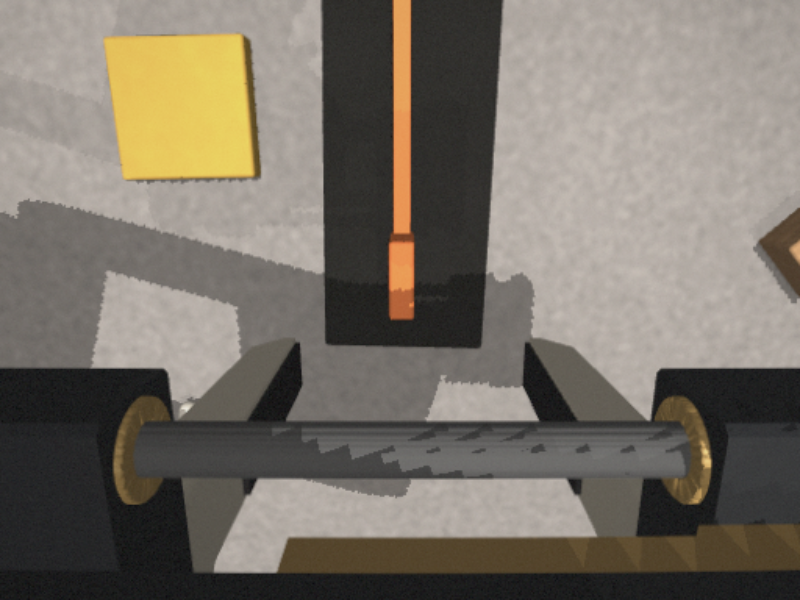

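View pics/s9.png

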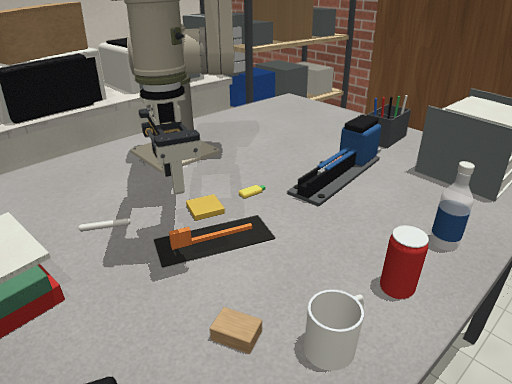

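View pics/t9.png

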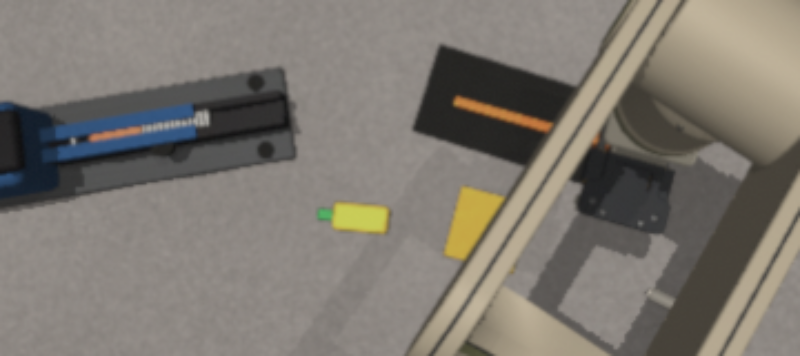

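Both pictures show the stick lying flat on the mat. The fresh staples are seated against the old ones, and the other things have not moved. I'll check the remaining press once more, let the arm settle, and hand in.

Request:
jog_arm(
  motion=[0.8, 0, 0, 0, 0, 0, 0, 0.8, 0, 0, 0, 0, 0, 0, 0.8, 0, 0, 0, 0, 0, 0],
)

```text
t: 20.65
tool_pos: [0.4452, -0.2499, 0.1486]
orientation: [-2.531, -1.859, 0.001]
force: [0.2, -0.1, -0.4]
opening: 0.0741
```

```bash
python3 -c "
from h import *
from plant import *
P=lambda a:np.clip((a.astype(float)[...,0]-a.astype(float)[...,2])[195:210,80:140],0,None).sum(0)[18:30]
b=P(pickle.load(open('a5.pkl','rb'))[1]['frame']);n=P(read_camera('top')['frame'])
print(n.round(),'press mm',(n-b)[:6].sum()/270*2.39)
s=read_state();print(s['t'],s['tool_pos'],s['dq'].round(3))
close_job()"
```

```text
[  0.  46. 146. 266. 289. 269. 244. 233. 274. 302. 289. 261.] press mm 4.82425925925926
20.7 [ 0.44528776 -0.24997661  0.14881204] [-0.001 -0.004 -0.006 -0.001  0.003 -0.001]
the job is handed in; nothing more can be done
```

The job is done and handed in at about 20.7 s. I pushed the fresh staples under the cover with the orange stick until they met the old ones and pressed those back about 5 mm. Then I drew the stick out, laid it flat back on the mat within a millimetre or so of its first pose by the arm's readings, and let go.

- **Push force:** the highest reading I took was 12 N, against the 22 N limit. The roller drag was about 4 N. I only saw the force at the end of each move, not during it.
- **How far the old staples went back:** the estimates at the end of the push differ slightly. The top camera gave about 5.0 mm, the tool travel 5.3 mm, and the wrist torque 5.4 mm.
- **After letting go:** the top camera measured 4.8 mm still pressed back, so the staples held once the stick was out. The roller force I read would only hold about 3 mm, so the actual hold is stronger than that.
- **Other things on the desk:** the final pictures show the notes, correction roller and staple box unmoved, and the stapler too. I saw the marker in place only by eye in the scene picture. The gripper stayed clear of the fresh staples.

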